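# Close the spares tin and take up its outer lid

### The arm

A 6-joint arm with a two-finger parallel gripper is mounted at the origin on the work surface. World frame = base frame: x ahead of the robot, y to its left, z up, the work surface at z = 0. Lengths are in mm, angles in rad, forces in N, time in s.
With the tool pointing down it reaches from about 350 to 775 mm from the base axis. Payload 7.3 kg.
Tool frame: the origin (TCP) lies at the very end of the fingers, on their centre line; the grasp point (between the pads) lies bot.tcp_to_grasp behind it (bot.tcp_to_grasp is the distance from the TCP to the grasp point, in mm); z points along the fingers, y is the line along which they close (so a half turn about z gives the same grasp; the last joint's range is limited). The gripper opens to 92 mm and grips with 3 to 60 N. Pads are 19 mm wide; open, the fingers measure 130 mm over their backs; the gripper's body (75 mm by 190 mm) begins 47 mm behind the grasp point.
Start: joints at [-1.488, 0.342, 1.524, -0, 1.275, -0.146], TCP at [119.096, -511.333, 226.741] pointing down, gripper open.
Joint ranges: [-2.53, 2.53], [-0.77, 2.02], [0.04, 2.7], [-1, 4.14], [0.28, 2.66], [-3.11, 3.11]. Speed limits (rad/s): [2.57, 2.57, 3.14, 3.14, 3.14, 3.14].

### API

Orientations are given as a 3x3 rotation matrix whose columns are the frame's x, y, z axes.
In Python, from workcell import bot, eoat, vision gives the robot as it stands. Calls block until the motion is done:
- bot.movep(position, orientation): joint-space move of the TCP to a pose.
- bot.move_linear(position, velocity=150, orientation=None): straight line of the TCP; orientation=None keeps the orientation; velocity is the mean speed in mm/s.
- bot.move_j(angles): joint-space move.
- eoat.move_gripper(opening, grip_force=None): finger opening in mm; grip_force is the grip in N (None keeps the last); returns when the fingers have stopped.
- bot.wait(seconds).
- bot.ik(position, orientation): joint angles nearest the present ones, or None.
- bot.sense(): the state.
- vision.read_camera(name): name is "scene" or "top" or "wrist"; returns a dict with "color" (480x640x3 uint8, red, green, blue), "depth" (480x640 float32, mm along the optical axis (not along the pixel's ray), 0 where there is no reading), "fovy" (degrees; the focal length in pixels is half the picture's height over the tangent of half this angle, whatever the lens; pixels are square), "cx", "cy" (the principal point, pixels), "k1" (the pictures are not rectified: a ray, as slopes to the right and down, at radius r is drawn at 1 + k1 r^2 times it, then the intrinsics apply), "world_to_cam" (4x4, takes a point from world to camera coordinates). Camera axes: x right, y up, looking along -z (the intrinsics and any distortion apply to the point x, -y, -z); pixel columns grow to the right and rows downward; lengths in mm; the calibration is good to about 2 mm. A picture is of the moment at which its call begins.
A pose or a line that the arm cannot do raises bot.MotionError and nothing moves.
- bot.job_done(): hands the job in; it is judged then, once.
The state is a dict: "t": time; "joint_pos": joint angles; "dq": joint speeds; "tau": joint torques, N m; "eef_pos": TCP position; "tcp_rot": TCP orientation; "contact_force": force on the tool from outside, world axes, zero at the start; "ft_torque": the same for the moment, N m; "grip_width": finger opening in mm; "gripper_force": force on a finger pad.
Only numpy, scipy, OpenCV 4.12 (cv2) and the standard library are available. Lean on these libraries where they do the work, as an engineer would, in place of code of your own. Each camera call takes 0.05 s, during which the arm holds its last target. There are 200 camera calls.

### The job

The two lids of the spares tin hang nested together on the hook stand by the inner lid's handle. Lift them off the hook together, lower them gently onto the open tin so that the inner lid is fully seated, and let go of the handle; then take the outer lid by its rim and lift it off alone, leaving the inner lid seated, and finish while still holding the outer lid up, roughly level and still, clear above the inner lid's handle so that it can be relabelled. Leave the tin standing where it is and do not disturb anything else on the desk.

Things in the scene. Friction and masses are not known exactly. Their poses are not given: they have to be found in the camera images.
- tin: Open round steel tin, loose, upright, about 0.6 kg: 48 mm outside diameter, 75 mm tall, 42 mm bore, 55 mm deep inside. Origin: centre of its underside on the desk; z up.
- inner_lid: Inner lid, aluminium, 180 g; z up. Origin: centre of the underside of its round flange (48 mm across, z = 0 to 3 mm), which rests on the tin's rim when seated (origin then 75 mm above the tin's). Under it a tapered plug, 39 mm across, 14 mm deep, 26 mm across at the bottom. On top a 35 mm boss (z = 3 to 6 mm) and the handle (point lid_handle).
- lid_handle (a point): Centre of the inner lid's black grip block, 33 mm above the lid's origin, axes as the lid's: 14 mm in x, 30 mm in y, 12 mm high, on two 5 mm uprights at y = +-12.5 mm. The hook rod runs along x through the opening under it (20 mm wide, 21 mm high). Take the block by its two ends, closing along y.
- outer_lid: Outer lid, steel, 90 g: round cap 60 mm across, 14 mm high, 2 mm wall, open below; its 3 mm top has a 39 mm hole through which the inner lid's handle sticks out. Origin: centre of its lower edge; z up. Nested, it lies loose on the inner lid's flange (2 mm play), origin 8 mm below the inner lid's; it lifts off alone over the handle by its 60 mm rim.
- hook_stand: Fixed stand: base plate 140 x 90 x 10 mm (x = -100 to +40 mm), post 14 mm thick, 204 mm tall at the origin, and a level 5 mm hook rod, centre line 200 mm up, running from the post along the stand's own -x to an upturned tip. Origin: foot of the post at desk height; z up. The lids hang on the rod 60 to 80 mm from the post.
- hook_tip (a point): End of the hook rod's upturned tip, on its centre line: 101 mm from the post along the stand's -x, 205.5 mm up (the rod there reaches 5.5 mm higher than along its length). To come off, the lids rise 6 to 15 mm (at 16 mm the rod's underside meets the lids), then move along the stand's -x past the tip.
- mug: White ceramic mug, 76 mm in diameter, 85 mm tall, handle at its +y; bystander. Origin: centre of its underside.
- calculator: Black desk calculator 140 x 85 x 15 mm, lying flat; bystander. Origin: centre of its underside, long side along x.
- stapler: Black stapler 140 x 36 x 50 mm; bystander. Origin: centre of its underside, long side along x.
- tape_roll: Cardboard-coloured roll of tape lying flat, 96 mm in diameter, 24 mm high; bystander. Origin: centre of its underside.
- screwdriver: Screwdriver lying on the desk, handle to its -x; bystander.
- closed_can: Closed grey can 66 mm in diameter, 100 mm tall; bystander, wider and taller than the open tin. Origin: centre of its underside.
Not all that is in view belongs to the job. What is shaped like the outer_lid but turquoise is not meant.

How it is judged:
By the outcome, as a careful person would: the job done as asked, in the order asked, and still so for the second after the job is handed in, while the arm keeps its last pose, push and grip.
It also fails if it takes over 46 s, if anything falls off the work surface, if the arm or the gripper's body presses on something with over 40 N, if the wrist force passes 120 N, or if a joint passes its speed limit or range.

## Working session

There is one attempt and no reset: what is moved stays moved. The work goes in short steps, each a Python script; the robot and the scene stay as the last script left them, time stands still between calls to the robot, and variables do not carry over. Pictures are saved under pics/ and viewed, at most 10 in all, crops included, and the job is handed in when it is done.

```bash
ls; mkdir -p pics
cat > h.py <<'E'
import numpy as np, cv2
from workcell import bot, eoat, vision
def cam(n):
    c=vision.read_camera(n); c["f"]=240/np.tan(np.radians(c["fovy"])/2)
    c["T"]=np.linalg.inv(np.array(c["world_to_cam"])); return c
def K(c): return np.array([[c["f"],0,c["cx"]],[0,c["f"],c["cy"]],[0,0,1.]])
def und(c,uv):
    uv=np.asarray(uv,float).reshape(-1,2); d=(uv-[c["cx"],c["cy"]])/c["f"]; p=d.copy()
    for _ in range(30): p=d/(1+c["k1"]*(p**2).sum(1,keepdims=True))
    return p
def rays(c,uv):
    p=und(c,uv); v=np.c_[p[:,0],-p[:,1],-np.ones(len(p))]
    return c["T"][:3,3], v@c["T"][:3,:3].T
def onplane(c,uv,z):
    o,v=rays(c,uv); return o+v*((z-o[2])/v[:,2])[:,None]
def cloud(c):
    vv,uu=np.mgrid[:480,:640]; o,v=rays(c,np.c_[uu.ravel(),vv.ravel()])
    P=(o+v*c["depth"].ravel()[:,None]).reshape(480,640,3); P[c["depth"]==0]=np.nan; return P
def proj(c,P):
    q=np.c_[np.atleast_2d(P),np.ones(len(np.atleast_2d(P)))]@np.array(c["world_to_cam"]).T
    p=np.c_[q[:,0],-q[:,1]]/-q[:,2:3]; p=p*(1+c["k1"]*(p**2).sum(1,keepdims=True))
    return p*c["f"]+[c["cx"],c["cy"]]
def tri(c1,a,c2,b):
    o1,v1=rays(c1,[a]);o2,v2=rays(c2,[b]); v1,v2=v1[0],v2[0]
    s=np.linalg.lstsq(np.c_[v1,-v2],o2-o1,rcond=None)[0]
    p,q=o1+s[0]*v1,o2+s[1]*v2; return (p+q)/2,np.linalg.norm(p-q)
def save(c,n): cv2.imwrite(f"pics/{n}.png",c["color"][:,:,::-1])
E
python3 - <<'E'
from h import *
for n in("scene","top"):
    c=cam(n); save(c,n+"0"); print(n,c["f"],c["k1"],c["T"][:3].round(2).tolist())
print(bot.sense(),bot.tcp_to_grasp)
E
```

```text
pics
scene 453.00165711519935 -0.05130285383815631 [[-0.66, -0.44, 0.61, 1266.8], [0.75, -0.37, 0.55, 624.01], [-0.02, 0.82, 0.57, 796.55]]
top 485.08687538012583 -0.06175326813743715 [[0.02, 0.99, -0.16, 415.64], [-1.0, 0.02, 0.02, 10.65], [0.03, 0.16, 0.99, 1142.37]]
{'t': 0.1, 'joint_pos': array([-1.48799022e+00,  3.42671006e-01,  1.52490449e+00,  1.07521575e-05,
        1.27536714e+00, -1.46006269e-01]), 'dq': array([ 0.00014356, -0.00099691, -0.00363222, -0.00033779,  0.00059785,
       -0.00066286]), 'tau': array([ 7.45725865e-04, -4.32007456e+01, -2.44693512e+01,  7.18962145e-02,
        5.26464335e-02, -4.60534523e-05]), 'eef_pos': array([ 119.07391759, -510.96446163,  226.1110565 ]), 'tcp_rot': array([[ 9.73937181e-01,  2.26817894e-01, -1.01408284e-04],
       [ 2.26817822e-01, -9.73936273e-01,  1.34621112e-03],
       [ 2.06579565e-04, -1.33412627e-03, -9.99999089e-01]]), 'contact_force': array([ 0.43967828,  0.54654757, -0.27631729]), 'ft_torque': array([ 0.01046167,  0.00442354, -0.03673668]), 'gripper_force': 0.0, 'grip_width': 91.69376129163619} 18.8
```

View pics/scene0.png

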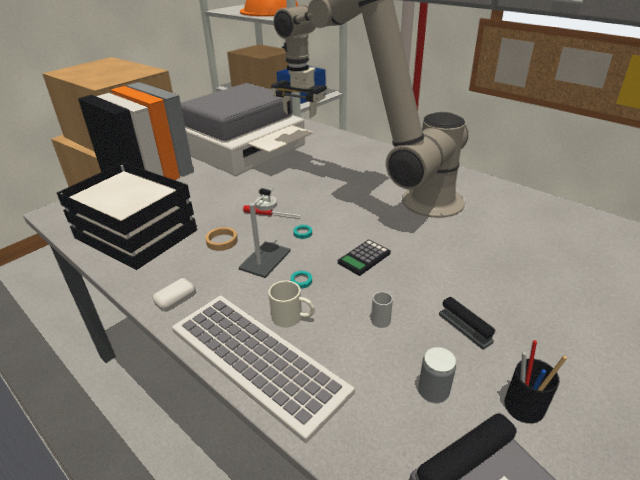

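View pics/top0.png

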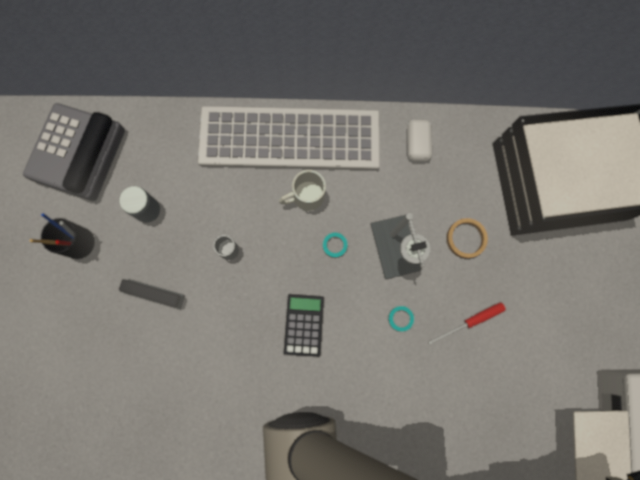

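The scene view shows the lids hanging at (265,200) and the tin at (382,308). In the top view the black handle is at about (418,246), the rod runs down the picture from (409,215), and the tin is at (226,247). The two turquoise rings are decoys.

Run:
```python
from h import *
t=cam("top");s=cam("scene")
P=cloud(t); 
for lo,hi in((215,260),(190,212),(150,190)):
    for n,c in(("top",t),("scene",s)):
        Q=cloud(c); m=(Q[...,2]>lo)&(Q[...,2]<hi)&(Q[...,0]>250)&(Q[...,0]<650)&(Q[...,1]<-60)&(Q[...,1]>-330)
        q=Q[m]; print(n,lo,hi,len(q),q.mean(0).round(1) if len(q) else "",q.min(0).round(0) if len(q) else "",q.max(0).round(0) if len(q) else "")
# tin rim
for n,c in(("top",t),("scene",s)):
    Q=cloud(c); m=(Q[...,2]>66)&(Q[...,2]<85)&(Q[...,0]>330)&(Q[...,0]<480)&(Q[...,1]<300)&(Q[...,1]>150)
    q=Q[m]; print("tin",n,len(q),q.mean(0).round(1),q.min(0).round(0),q.max(0).round(0))
w=cam("wrist");R=np.array(bot.sense()["tcp_rot"]);print("wrist in tool",R.T@(w["T"][:3,3]-bot.sense()["eef_pos"]),(R.T@w["T"][:3,:3]).round(2).tolist(),w["f"],w["cx"],w["cy"])
a=t["color"][190:300,360:450];b=s["color"][170:290,220:320]
f=lambda i:cv2.resize(i,(400,480),interpolation=cv2.INTER_CUBIC)
cv2.imwrite("pics/crop.png",np.hstack([f(a),f(b)])[:,:,::-1])
```

```text
top 215 260 45 [ 573.9 -207.8  215.9] [ 566. -221.  215.] [ 583. -192.  219.]
scene 215 260 22 [ 577.1 -208.3  216.2] [ 569. -222.  215.] [ 588. -192.  218.]
top 190 212 170 [ 594.1 -200.6  203.2] [ 536. -220.  191.] [ 641. -186.  212.]
scene 190 212 115 [ 601.  -199.6  202.5] [ 539. -222.  191.] [ 645. -185.  212.]
top 150 190 543 [ 575.7 -203.2  180. ] [ 544. -236.  152.] [ 640. -179.  190.]
scene 150 190 318 [ 593.5 -197.8  178.1] [ 546. -240.  151.] [ 644. -179.  189.]<stdin>:11: RuntimeWarning: Mean of empty slice.
  ret = um.true_divide(
Traceback (most recent call last):
ValueError: zero-size array to reduction operation minimum which has no identity
```

Run:
```python
from h import *
t=cam("top");s=cam("scene")
L=[]
for n,c in(("top",t),("scene",s)):
    Q=cloud(c); m=(Q[...,2]>66)&(Q[...,2]<85)&(Q[...,0]>450)&(Q[...,0]<700)&(Q[...,1]<300)&(Q[...,1]>130)
    q=Q[m]; print("tin",n,len(q))
    if len(q): print(q.mean(0).round(1),q.min(0).round(0),q.max(0).round(0))
    m=(Q[...,2]>197)&(Q[...,2]<209)&(Q[...,0]>500)&(Q[...,0]<660)&(Q[...,1]<-150)&(Q[...,1]>-260)
    q=Q[m]; q=q[(q[:,0]>590)|(q[:,0]<560)]; print(n,"rod",len(q),cv2.fitLine(q[:,:2].astype(np.float32),cv2.DIST_HUBER,0,.01,.01).ravel(),q[np.argsort(q[:,0])][::8].round(0).tolist())
    m=(Q[...,2]>212)&(Q[...,0]>540)&(Q[...,0]<620)&(Q[...,1]<-150)&(Q[...,1]>-260)&(Q[...,2]<225)
    print(n,"block",cv2.minAreaRect(Q[m][:,:2].astype(np.float32)),Q[m].mean(0))
    m=(Q[...,2]<15)&(Q[...,2]>7)&(Q[...,0]>500)&(Q[...,0]<720)&(Q[...,1]<-110)&(Q[...,1]>-280)
    print(n,"base",cv2.minAreaRect(Q[m][:,:2].astype(np.float32)))
w=cam("wrist");R=np.array(bot.sense()["tcp_rot"]);print("wrist in tool",R.T@(w["T"][:3,3]-bot.sense()["eef_pos"]),(R.T@w["T"][:3,:3]).round(2).tolist(),w["f"],w["cx"],w["cy"])
a=t["color"][190:300,360:450];b=s["color"][170:290,220:320]
f=lambda i:cv2.resize(i,(400,480),interpolation=cv2.INTER_CUBIC)
cv2.imwrite("pics/crop.png",np.hstack([f(a),f(b)])[:,:,::-1])
```

```text
tin top 115
[590.4 196.9  73.9] [566. 173.  66.] [613. 221.  82.]
top rod 120 [ 9.6832454e-01  2.4969503e-01  5.9696417e+02 -2.0024968e+02] [[536.0, -214.0, 209.0], [543.0, -212.0, 202.0], [549.0, -214.0, 203.0], [555.0, -211.0, 200.0], [591.0, -203.0, 200.0], [597.0, -199.0, 201.0], [602.0, -201.0, 204.0], [609.0, -199.0, 201.0], [615.0, -193.0, 203.0], [621.0, -193.0, 202.0], [627.0, -194.0, 200.0], [631.0, -193.0, 204.0], [633.0, -192.0, 202.0], [636.0, -186.0, 198.0], [638.0, -193.0, 206.0]]
top block ((573.7500610351562, -206.19654846191406), (13.561724662780762, 29.8312931060791), 16.844724655151367) [ 573.62362647 -205.83766015  214.80880893]
top base ((627.6362915039062, -172.74447631835938), (195.6658172607422, 128.13467407226562), 14.241665840148926)
tin scene 167
[591.4 196.6  72.3] [568. 174.  66.] [615. 221.  80.]
scene rod 51 [ 9.6572679e-01  2.5956079e-01  6.0758307e+02 -1.9968536e+02] [[537.0, -219.0, 207.0], [592.0, -203.0, 205.0], [606.0, -200.0, 200.0], [622.0, -194.0, 203.0], [634.0, -192.0, 204.0], [639.0, -187.0, 199.0], [642.0, -195.0, 200.0]]
scene block ((575.800537109375, -208.4522247314453), (15.350920677185059, 30.292861938476562), 9.709969520568848) [ 576.81544905 -207.39463693  215.12519085]
scene base ((607.4352416992188, -199.52610778808594), (145.657958984375, 91.36482238769531), 14.855361938476562)
wrist in tool [  83.24800684    0.91428037 -156.69415123] [[0.0, 0.95, 0.31], [1.0, -0.0, 0.0], [0.0, 0.31, -0.95]] 382.56249291870097 318.8173816143851 243.29732234983703
```

View pics/crop.png

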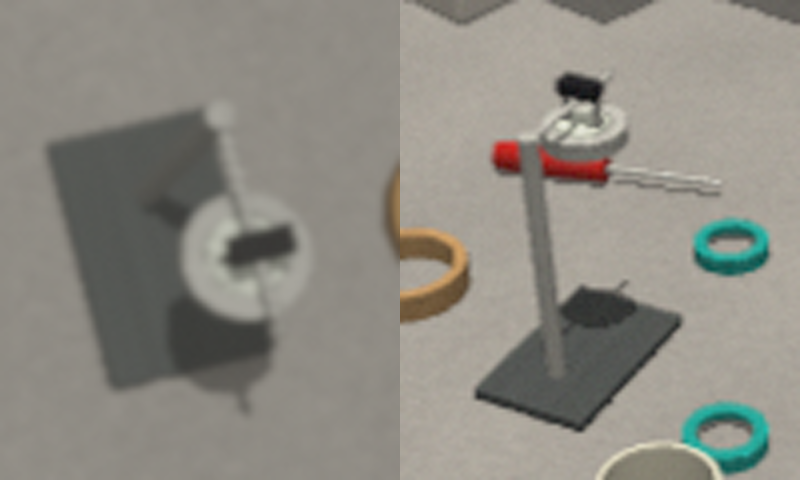

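The crop shows the black handle block lying across the rod. The post is at upper left and the stand's yaw is about 15°. Next I'll look from near with the wrist camera, tin first and then handle.

```bash
cat >> h.py <<'E'
def ori(yaw):
    x=np.array([np.cos(yaw),np.sin(yaw),0]); z=np.array([0,0,-1.]); return np.c_[x,np.cross(z,x),z]
E
python3 - <<'E'
from h import *
import pickle
Y=np.radians(14.8);O=ori(Y);ux,uy=O[:,0],O[:,1]
p=bot.sense()["eef_pos"].copy(); p[2]=330; bot.move_linear(list(p),250)
V={}
def look(n,pos):
    bot.movep(list(pos),O); V[n]=cam("wrist"); print(n,bot.sense()["t"],bot.sense()["joint_pos"].round(2))
tin=np.array([591,197,0.]);han=np.array([575,-207,0.])
look("t1",tin+20*uy+[0,0,200]); look("t2",tin-20*uy+[0,0,200])
bot.move_linear(list(tin+[0,0,320]),300)
look("h1",han-20*uy+[0,0,310]); look("h2",han+20*uy+[0,0,310])
pickle.dump(V,open("v.pkl","wb"))
cv2.imwrite("pics/w.png",np.vstack([np.hstack([cv2.resize(V[a]["color"],(400,300)) for a in r]) for r in(("t1","t2"),("h1","h2"))])[:,:,::-1])
E
```

```text
t1 3.9417 [ 0.17  0.54  1.28 -0.    1.32  1.48]
t2 4.275 [ 0.23  0.55  1.27 -0.    1.33  1.54]
h1 6.3167 [-0.44  0.44  1.15  0.    1.56  0.87]
h2 6.65 [-0.49  0.49  1.07  0.    1.58  0.82]
```

View pics/w.png

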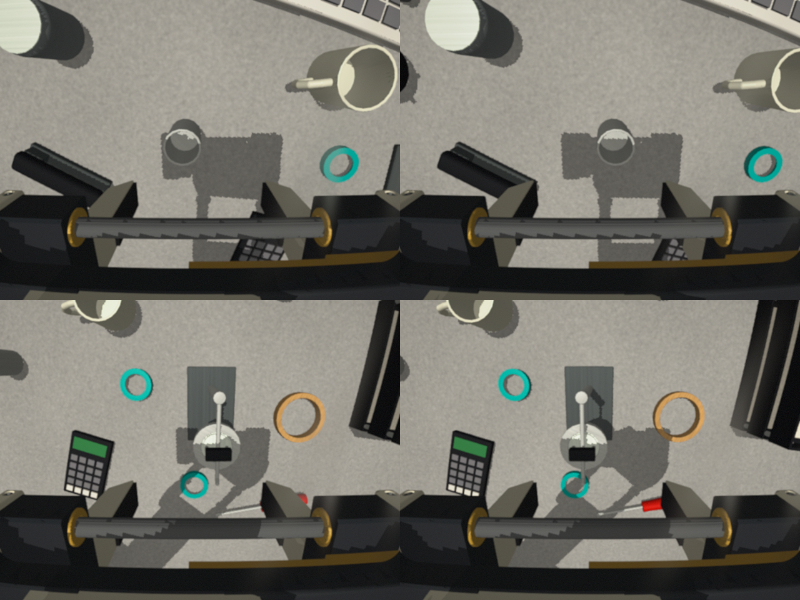

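The wrist views, scaled to 640 px wide, show the tin rim at about (290,235) in t1 and (345,230) in t2. The black block is at about (349,246) in h1 and (291,246) in h2, with the rod running straight up the picture, so the yaw fits. Now I'll extract these positions with numbers.

Run:
```python
from h import *
import pickle
V=pickle.load(open("v.pkl","rb")); O=ori(np.radians(14.8))
B={}
for n,(u,v) in dict(h1=(349,246),h2=(291,246)).items():
    c=V[n]; g=c["color"].max(2); m=np.zeros_like(g); m[v-22:v+22,u-32:u+32]=(g<45)[v-22:v+22,u-32:u+32]
    cs=max(cv2.findContours(m,0,2)[0],key=cv2.contourArea); r=cv2.minAreaRect(cs); print(n,r,cv2.boundingRect(cs)); B[n]=r[0]
    Q=cloud(c); k=(Q[...,2]>211)&(Q[...,2]<222)&(m>0); q=Q[k]; print(" depth block",q.mean(0).round(1),cv2.minAreaRect(q[:,:2].astype(np.float32)))
    k=(Q[...,2]>197)&(Q[...,2]<209)&(Q[...,0]>585)&(Q[...,0]<640)&(abs(Q[...,1]+199)<25); print(" rod",cv2.fitLine(Q[k][:,:2].astype(np.float32),2,0,.01,.01).ravel())
    for z in(208,215): print(z,onplane(c,[r[0]],z))
print("block tri",tri(V["h1"],B["h1"],V["h2"],B["h2"]))
E1={}
for n,(u,v) in dict(t1=(291,235),t2=(345,230)).items():
    c=V[n]; hsv=cv2.cvtColor(c["color"],cv2.COLOR_RGB2GRAY)
    Q=cloud(c); k=((Q[...,2]>70)&(Q[...,2]<80)); k[:v-50]=0;k[v+50:]=0;k[:,:u-50]=0;k[:,u+50:]=0
    k=k.astype(np.uint8); cs=max(cv2.findContours(k,0,1)[0],key=cv2.contourArea); e=cv2.fitEllipse(cs); print(n,e,len(cs)); E1[n]=e[0]
    w=onplane(c,cs.reshape(-1,2),75); A=np.c_[2*w[:,:2],np.ones(len(w))]; s=np.linalg.lstsq(A,(w[:,:2]**2).sum(1),rcond=None)[0]; print(" circle",s[:2],np.sqrt(s[2]+s[:2]@s[:2]), np.nanmedian(Q[k>0][:,2]))
    cv2.imwrite(f"pics/z{n}.png",cv2.resize(c["color"][v-50:v+50,u-50:u+50],(400,400))[:,:,::-1])
print("tin tri",tri(V["t1"],E1["t1"],V["t2"],E1["t2"]))
```

```text
h1 ((349.0, 246.5), (21.0, 40.0), 90.0) (329, 236, 41, 22)
 depth block [ 574.1 -208.3  213.1] ((573.6777954101562, -208.3904571533203), (13.421526908874512, 28.358341217041016), 14.665529251098633)
 rod [ 9.6679229e-01  2.5556347e-01  6.1844794e+02 -1.9657237e+02]
208 [[ 573.68337668 -208.66718214  208.        ]]
215 [[ 575.7735119  -207.51630063  215.        ]]
h2 ((291.0, 246.5), (21.0, 40.0), 90.0) (271, 236, 41, 22)
 depth block [ 574.4 -208.8  213.2] ((574.0814819335938, -208.903564453125), (13.730123519897461, 28.087249755859375), 13.536882400512695)
 rod [ 9.6769613e-01  2.5211942e-01  6.1799573e+02 -1.9700937e+02]
208 [[ 573.49260286 -208.72194555  208.        ]]
215 [[ 575.87549004 -208.65444819  215.        ]]
block tri (array([ 573.58250717, -208.69851732,  207.98090215]), np.float64(0.18839369980718465))
t1 ((290.7064208984375, 235.06056213378906), (58.63850021362305, 60.61435317993164), 104.11650085449219) 170
 circle [589.80600391 196.5461738 ] 23.450720116677076 73.55118141931342
t2 ((344.6890563964844, 234.91726684570312), (58.36931610107422, 60.79454803466797), 76.50567626953125) 171
 circle [589.74974309 196.85656784] 23.414075331633995 73.52648177766605
tin tri (array([589.58102288, 196.6550809 ,  72.42226427]), np.float64(0.020083888251827713))
```

Run:
```python
from h import *
O=ori(np.radians(14.8))
st=lambda n:(lambda s:print(n,round(s["t"],2),s["eef_pos"].round(1),s["contact_force"].round(1),s["ft_torque"].round(2),round(s["grip_width"],1),round(s["gripper_force"],1)))(bot.sense())
h=np.array([573.8,-208.6,190.3])
eoat.move_gripper(56); bot.movep(list(h+[0,0,60]),O); st("above")
bot.move_linear(list(h),100); st("at")
eoat.move_gripper(20,30); st("closed")
bot.move_linear(list(h+[0,0,10.5]),40); st("lifted")
bot.wait(.2); c=cam("scene"); w=cam("wrist"); st("hold")
a=cv2.resize(c["color"][130:280,180:330],(480,480));b=w["color"]
cv2.imwrite("pics/lift.png",cv2.resize(np.hstack([a,b]),(800,343))[:,:,::-1])
```

```text
above 7.78 [ 573.6 -208.5  250.3] [ 0.1 -0.1  1.1] [ 0.03 -0.02 -0.  ] 55.9 0.0
at 8.53 [ 574.4 -209.   191.4] [ 0.2 -0.8 -0.3] [-0.  0. -0.] 55.9 0.0
closed 9.07 [ 573.9 -208.6  190.6] [-0.8  0.7  1.9] [ 0.11 -0.02 -0.04] 29.6 30.0
lifted 9.48 [ 573.8 -208.6  200.9] [ 0.1 -0.2 -1.9] [ 0.03 -0.01  0.03] 29.6 30.0
hold 9.78 [ 573.7 -208.6  200.6] [ 0.8 -0.2 -2.9] [-0.03 -0.02 -0.  ] 29.6 30.0
```

View pics/lift.png

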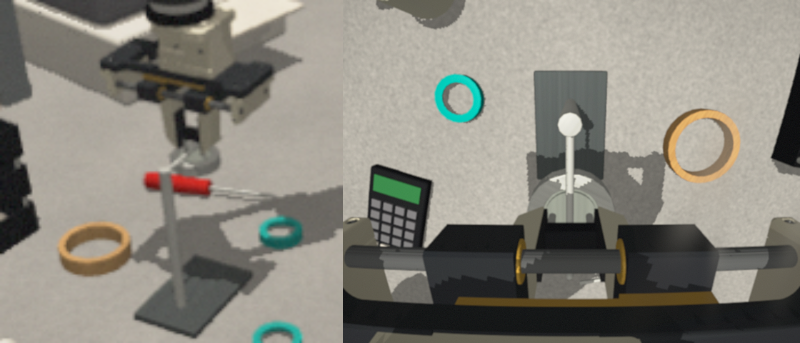

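Run:
```python
from h import *
O=ori(np.radians(14.8))
st=lambda n:(lambda s:print(n,round(s["t"],2),s["eef_pos"].round(1),s["contact_force"].round(1),s["ft_torque"].round(2),round(s["grip_width"],1),round(s["gripper_force"],1)))(bot.sense())
h=np.array([573.8,-208.6,200.8]); q=h-82*O[:,0]
bot.move_linear(list(q),70); st("off")
q[2]=240; bot.move_linear(list(q),120)
T=np.array([589.7,196.7,0])
bot.move_linear(list(T+[0,0,240]),220); bot.move_linear(list(T+[0,0,118]),100); st("above tin")
bot.move_linear(list(T+[0,0,97]),30); bot.wait(.1); st("97")
z=97
while z>86:
    z-=1; bot.move_linear(list(T+[0,0,z]),20); bot.wait(.05); f=bot.sense()["contact_force"]; print(z,f.round(1))
    if f[2]>1: break
c=cam("scene"); a=cv2.resize(c["color"][230:350,310:460],(600,480)); st("end")
cv2.imwrite("pics/place.png",a[:,:,::-1])
```

```text
off 11.11 [ 494.9 -229.5  200.8] [ 0.8  0.  -2.9] [-0.03  0.01 -0.01] 29.4 30.0
above tin 15.08 [590.2 196.8 118.8] [ 0.1  0.5 -3. ] [-0.01 -0.04 -0.01] 29.4 30.0
97 16.03 [589.9 196.7  97.3] [ 0.4 -0.1 -2.5] [-0.   -0.02  0.01] 29.5 30.0
96 [-0.1 -0.4 -1.9]
95 [ 0.7 -0.2 -2.6]
94 [-0.3 -0.1 -2.3]
93 [-0.5 -0.1 -2. ]
92 [-0.2  0.3 -2.4]
91 [-0.3  0.6 -2.3]
90 [-0.1 -0.3 -1. ]
89 [-2.6 -0.9  5.6]
end 18.48 [590.1 196.8  90.2] [-2.3  0.6  5.6] [-0.09  0.33 -0.04] 29.3 30.0
```

View pics/place.png

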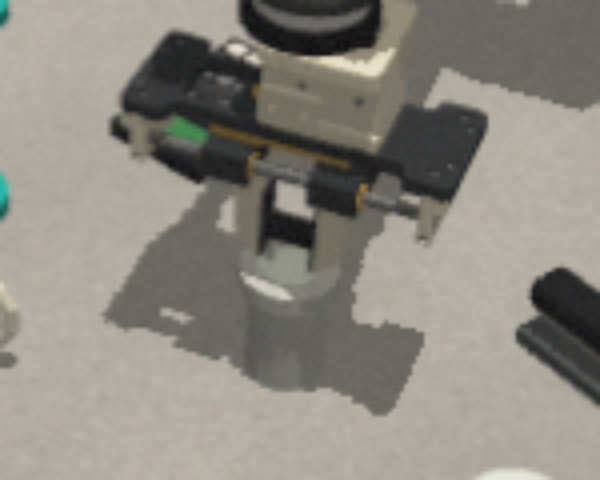

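The lids contacted at TCP z ≈ 90, as predicted, and the picture shows them sitting on the tin. Next: release, back off, and look at the outer lid from two places.

Run:
```python
from h import *
import pickle
O=ori(np.radians(14.8)); uy=O[:,1]
T=np.array([589.7,196.7,0])
bot.move_linear(list(T+[0,0,89.7]),10)
eoat.move_gripper(56); print(bot.sense()["grip_width"],bot.sense()["contact_force"],bot.sense()["t"])
bot.move_linear(list(T+[0,0,140]),80)
V={}
for n,d in(("a",20),("b",-20)):
    bot.movep(list(T+d*uy+[0,0,205]),O); bot.wait(.15);V[n]=cam("wrist")
eoat.move_gripper(91); print(bot.sense()["t"])
V["s"]=cam("scene");V["top"]=cam("top")
pickle.dump(V,open("v2.pkl","wb"))
cen={}
for n,c in V.items():
    Q=cloud(c); k=(abs(Q[...,2]-80)<6)&(np.hypot(Q[...,0]-T[0],Q[...,1]-T[1])<40)
    k=k.astype(np.uint8); cs=max(cv2.findContours(k,0,1)[0],key=cv2.contourArea); hull=cv2.convexHull(cs)
    e=cv2.fitEllipse(hull if len(hull)>5 else cs); cen[n]=e[0]
    w=onplane(c,hull.reshape(-1,2),81); s=np.linalg.lstsq(np.c_[2*w[:,:2],np.ones(len(w))],(w[:,:2]**2).sum(1),rcond=None)[0]
    q=Q[k>0]; A=np.c_[q[:,:2]-T[:2],np.ones(len(q))]; pl=np.linalg.lstsq(A,q[:,2],rcond=None)[0]
    b=Q[(Q[...,2]>108)&(Q[...,2]<122)&(np.hypot(Q[...,0]-T[0],Q[...,1]-T[1])<25)]
    print(n,e,s[:2].round(1),np.sqrt(s[2]+s[:2]@s[:2]).round(1),"top z",np.median(q[:,2]).round(1),"slope",pl.round(3),"block",len(b),np.median(b,0).round(1) if len(b) else "")
print("lid tri",tri(V["a"],cen["a"],V["b"],cen["b"]))
x=cv2.resize(V["a"]["color"][130:330,180:420],(480,400));y=cv2.resize(V["s"]["color"][270:340,340:420],(320,400),interpolation=2)[:400]
cv2.imwrite("pics/seat.png",np.hstack([x,y])[:,:,::-1])
```

```text
55.916693688129655 [-0.02927068  0.25746679 -0.17688302] 19.3833
21.975
a ((293.0168151855469, 231.7607421875), (75.86426544189453, 78.09361267089844), 103.04127502441406) [590.3 196. ] 29.9 top z 79.8 slope [-1.0000e-02  1.0000e-03  7.9654e+01] block 902 [590.4 196.  112.7]
b ((344.0615539550781, 232.67874145507812), (75.4268798828125, 77.7490234375), 75.4605941772461) [590.2 196.3] 29.9 top z 79.7 slope [-9.0000e-03 -4.0000e-03  7.9627e+01] block 896 [590.2 196.2 112.7]
s ((381.82183837890625, 297.18560791015625), (19.186681747436523, 26.13336753845215), 94.94486999511719) [593.9 198.2] 31.6 top z 81.6 slope [-5.2000e-02 -2.0000e-02  8.1572e+01] block 80 [593.4 197.2 114.1]
top ((223.6790313720703, 246.36351013183594), (22.81630516052246, 27.3172607421875), 90.20641326904297) [587.9 195.8] 28.9 top z 80.7 slope [-1.0000e-03  9.0000e-03  8.0553e+01] block 74 [587.7 198.1 113.9]
lid tri (array([590.18393687, 196.12995994,  77.65724496]), np.float64(0.021343681306421485))
```

View pics/seat.png

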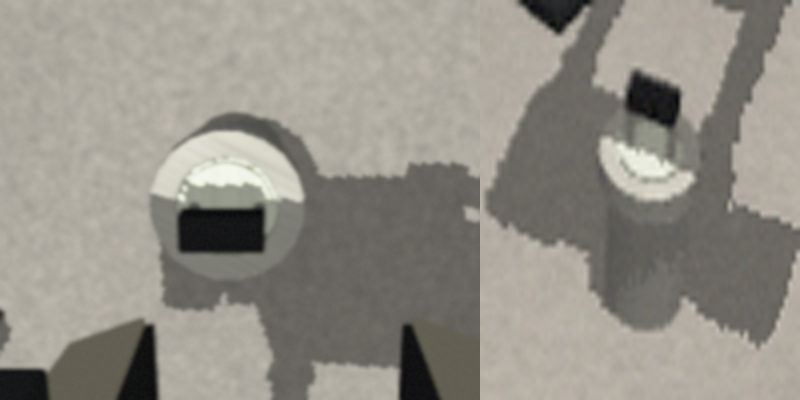

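The inner lid looks level and seated: block top is 112.7 by the wrist camera, which has read about 1.3 low throughout. The outer lid is centred at (590.3, 196.1), so I'll take it by the rim.

Run:
```python
from h import *
O=ori(np.radians(14.8))
st=lambda n:(lambda s:print(n,round(s["t"],2),s["eef_pos"].round(1),s["contact_force"].round(1),s["ft_torque"].round(2),round(s["grip_width"],1),round(s["gripper_force"],1)))(bot.sense())
T=np.array([590.2,196.2,0])
bot.movep(list(T+[0,0,160]),O); bot.move_linear(list(T+[0,0,56.5]),80); bot.wait(.2); st("at")
eoat.move_gripper(63); st("63")
eoat.move_gripper(50,25); st("closed")
bot.move_linear(list(T+[0,0,62]),20); bot.wait(.1); st("up5")
bot.move_linear(list(T+[0,0,145]),45); bot.wait(.3); st("up")
V={n:cam(n) for n in("scene","top","wrist")}
for n,c in V.items():
    Q=cloud(c); r=np.hypot(Q[...,0]-T[0],Q[...,1]-T[1])
    for nm,lo,hi,rr in(("outer",160,180,27),("block",106,120,22)):
        q=Q[(Q[...,2]>lo)&(Q[...,2]<hi)&(r<rr)]
        if len(q)>10: print(n,nm,len(q),np.median(q,0).round(1), np.linalg.lstsq(np.c_[q[:,:2]-T[:2],np.ones(len(q))],q[:,2],rcond=None)[0].round(3))
a=cv2.resize(V["scene"]["color"][230:350,310:430],(400,400));b=cv2.resize(V["wrist"]["color"],(400,300));b=np.vstack([b,np.zeros((100,400,3),np.uint8)])
cv2.imwrite("pics/held.png",np.hstack([a,b])[:,:,::-1])
```

```text
at 24.03 [590.4 196.2  56.9] [0.4 0.5 0.1] [ 0.01  0.   -0.02] 90.9 0.0
63 24.7 [590.2 196.2  56.5] [-0.3  1.1 -0.2] [ 0.02 -0.02 -0.04] 62.9 0.0
closed 24.95 [590.2 196.2  56.5] [ 0.1 -0.3 -0. ] [ 0.08 -0.04  0.04] 59.8 25.0
up5 25.48 [590.1 196.2  62. ] [ 0.6 -0.3 -1.5] [0.02 0.02 0.02] 59.4 25.0
up 27.77 [590.2 196.2 145. ] [ 0.2  0.5 -1.7] [-0.   -0.04  0.01] 59.5 25.0
scene outer 143 [586.  193.9 170.1] [-1.00000e-03  1.30000e-02  1.69962e+02]
scene block 89 [593.8 197.8 113.8] [-2.28000e-01 -8.10000e-02  1.13543e+02]
top outer 23 [600.8 176.8 168.4] [1.90000e-02 2.90000e-02 1.69009e+02]
wrist outer 4393 [602.6 199.8 168.3] [ -0.      0.    168.276]
```

View pics/held.png

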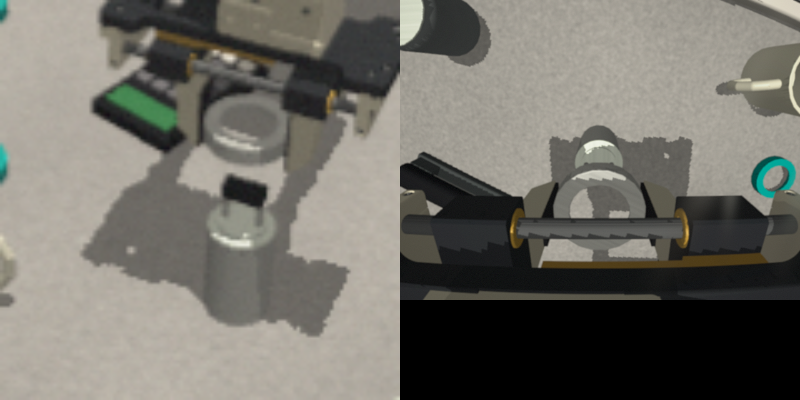

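The outer lid is held level, with its top at about 169 mm and its lower edge at about 155 mm. The inner lid is still seated, with the block top at about 114 mm.

```bash
python3 -c "
from h import *
print(abs(bot.sense()['dq']).max()); print(bot.job_done())"
```

```text
0.0011794553240088834
the job is handed in; nothing more can be done
None
```

The job is handed in at about 28 s of the 46 s limit: the inner lid is seated on the tin, and the arm is holding the outer lid still and level, about 40 mm clear above the inner lid's handle.

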